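# Feed a specimen carrier home under the inspection microscope

## Robot

A 7-joint arm with a two-finger parallel gripper is mounted at the origin on the work surface. World frame = base frame: x ahead of the robot, y to its left, z up, the work surface at z = 0. Lengths are in m, angles in rad, forces in N, time in s.
With the tool pointing down it reaches from about 0.4 to 0.85 m from the base axis. Payload 10.4 kg.
Tool frame: the origin (TCP) lies between the finger pads; the fingertips stand 17 mm ahead of it and the grasp point (between the pads) lies 2 mm behind it; z points along the fingers, y is the direction in which the jaws open and shut (so a half turn about z gives the same grasp; the last joint's range is limited). The gripper opens to 85 mm and grips with 20 to 120 N. Pads are 22 mm wide; open, the fingers measure 114 mm over their backs; the gripper's body (76 mm by 85 mm) begins 54 mm behind the grasp point. The pads swing forward as they close: fully open they stand 13 mm farther back than shut.
Start: joints at [-1.231, 0.332, -0.065, 1.46, 0.022, 1.35, -0.088], TCP at [0.222, 0.584, 0.248] pointing down, gripper open.
Joint ranges: [-2.6, 2.6], [-0.5, 2.12], [-1.47, 1.34], [0.16, 2.42], [-1.27, 4.41], [0.06, 2.06], [-2.6, 2.6]. Speed limits (rad/s): [2.22, 2.22, 2.79, 2.79, 3.14, 3.14, 3.14].

## Interface

Orientations are given as a unit quaternion [x, y, z, w].
In Python, from workcell import manip gives the robot as it stands.
- The arm moves only by the tool jog_arm, never from a script. Its argument "steps" is one flat list of numbers, 5 for each row, row after row: the finger opening in m, from 0 to 0.0854, then the shift along the tool's x, y, z in m, then the turn about the tool's z in rad. In form: [gripper, x, y, z, twist, gripper, x, y, z, twist, ...]. A call has exactly 10 rows; each row is the pose to reach, as a shift and turn from the pose commanded when the call began, along the tool's axes at that moment; what a row does not reach only later rows make up. A row lasts 1/10 s, in which the tool goes at most 50 mm and 8.59 degrees, less where a joint would pass 70% of its speed; a pose out of reach is approached as far as the arm can. A call with a gripper value outside its range is refused whole. The fingers move at their own pace and stop on an object; "grip_force" is the grip in N (left out, the last holds). Time passes only in rows, so rows that repeat a pose let the fingers close, or fill a call up. It gives the time, the measured TCP pose, the force and the opening at its end, in the units of the state.
- manip.get_obs(): the state, without advancing time (a new reading comes with each control period).
- manip.camera(name): name is "scene" or "top" or "wrist"; returns (picture, depth): 400x640x3 uint8, red, green, blue; 400x640 float32, m along the optical axis (not along the pixel's ray), 0 where there is no reading.
- manip.calibration(name): a dict with "mtx" (3x3 intrinsics, pixels), "world_to_cam" (4x4, takes a point from world to camera coordinates). Camera axes: x right, y down, z forward; pixel columns grow to the right and rows downward; lengths in m; the calibration is good to about 2 mm. A picture is of the moment at which its call begins: read the wrist's pose just before it. calibration takes no time and is no camera call; for the wrist camera it gives the pose at the moment of the call.
- manip.hand_in(): hands the job in, once; it reports no verdict.
The state is a dict: "clock": time; "joint_pos": joint angles; "joint_velocities": joint speeds; "tau": joint torques, N m; "position": TCP position; "ee_rot": TCP orientation; "ft_force": force on the tool from outside, world axes, zero at the start; "torque": the same for the moment, N m; "grip_width": opening from 0.0 (shut) to 1.0 (fully open).
Only numpy, scipy, OpenCV 4.12 (cv2) and the standard library are available. Lean on these libraries where they do the work, as an engineer would, in place of code of your own. Each camera call takes 0.05 s, during which the arm holds its last target.

## Task

Take the push stick from its tray and with it feed the blue specimen carrier lying in the microscope's guide along the channel and against the sprung buffer, until the brass catch snaps out behind it and locks it there. Where the stop is clamped is not measured, so feel for it, and push gently: never with more than 20 N, and never touch the carrier with the gripper. Then draw the stick out and lay it back flat in its tray, leaving the other things on the bench where they are.

Things in the scene. Friction and masses are not known exactly. Their poses are not given: they have to be found in the camera images.
- guide: Video inspection microscope with a specimen guide on its cream base, fixed to the bench. Origin: on the bench plane under the lens. x: feed direction, z up. Base plate x -130 to 120, y -140 to 65 mm, top 14 mm high. Aluminium channel along x, slippery (friction 0.2): floor 24 mm above the bench, 31.6 mm wide, rails 14 mm thick, to x = 58, tops 37.5 mm above the bench. Post 25 mm wide at x 70, y -105 mm.
- mouth (a point): middle of the channel floor at its open mouth, where the stick enters (guide x = -125 mm, 24 mm above the bench). From here to guide x = -45 mm the channel is open on top.
- lips (a point): middle of the channel floor at guide x = -45 mm. From here to x = 6 mm dark steel lips, 13.5 to 16.5 mm above the floor, reach 4 mm inward over each side, so that parts get on only by sliding.
- seat (a point): middle of the channel floor under the lens (guide x = 0, 24 mm above the bench). The dark stop unit beyond it (stop block with a thumb screw, buffer pin and catch) was clamped by the last user, so that the locked carrier's origin lies anywhere from 15 mm before to 17 mm past this point.
- light (a point): middle of the underside of the dark ring light round the lens, 67 mm in diameter, 112 mm above the bench over the seat; above it tube, bracket and camera up to 356 mm.
- catch (a joint): brass spring catch in the right-hand (guide -y) rail, on the stop unit. Value in m: 0 out, up to 0.005 pushed back. Out, it stands 5 mm into the channel: a 15 mm ramp, then a square face 42 mm before the stop block's face, which locks behind the carrier. The carrier pushes it back, and passes it when the buffer is in by 4 mm; the push needed is 6 to 11 N. Pushed less far, the carrier is not locked.
- carrier: blue specimen carrier with a copper-coloured polished strip in a dark inset on top, a block 40 (x) x 30 (y) x 12 mm high, about 60 g. Origin: centre of its underside; x along the channel in the feed direction. It starts on the channel floor near the mouth, its centre 72 to 100 mm before the seat. Delicate: push it with at most 20 N.
- stick: push stick, about 90 g, lying in the tray: white bar 14 mm wide, 8 mm high, with an orange upright grip. Origin: underside of the bar below the middle of the grip; x towards the rubber tip, z up. Bar from x = -45 to 150 mm (tip); from x = -45 to 30 mm it is a foot 26 mm wide. Grip 34 long (x), 16 wide (y), from 8 to 52 mm above the underside; pinch it across its width from above.
- stick_grip (a point): middle of the grip, 34 mm above the stick's underside
- stick_tip (a point): middle of the pushing face at the stick's tip, 4 mm above its underside, 150 mm ahead of its origin
- tray: grey open tray fixed to the bench, outside 240 (x) x 90 (y) mm, walls 4 mm thick and 16 mm high, inner floor 4 mm above the bench; origin: centre of its underside, x along its length
- spare_a: bystander: another blue carrier with a steel-coloured strip, lying on the bench, 40 x 30 x 12 mm, origin at the centre of its underside
- spare_b: bystander: another blue carrier with a brass-coloured strip, lying on the bench, same size
- jar_a: bystander: amber jar, 48 mm diameter, 62 mm high, origin at the centre of its underside
- jar_b: bystander: clear jar, 48 mm diameter, 62 mm high, origin at the centre of its underside
- lens: bystander: spare dark lens, 42 mm diameter, 46 mm high, origin at the centre of its underside
- dish: bystander: shallow glass dish, 80 mm diameter, 16 mm high, origin at the centre of its underside
- driver: bystander: screwdriver with a grey handle, 150 mm long, lying on the bench
- buffer (a joint): steel buffer pin, 8 mm thick, standing 6 mm out of the stop block's face towards the mouth, 6.5 mm above the channel floor. Value in m: 0 out, 0.006 pushed in flush, where the carrier meets the rigid stop block and the force climbs steeply. Spring: about 2 N at first, 7 N when flush. A locked carrier holds it in by 3.5 to 6 mm.
Mind the look-alikes: they are no part of the job. Leave any turquoise look-alike of the carrier alone.

How it is judged:
On the way, in this order (a step that is already met when the one before it is completed fails the run):
1. the push stick is lifted out of its tray (z of stick in the frame of tray above 0.022 m), for 0.1 s.
2. the carrier is home: pressed on the buffer and past the catch, which has snapped out behind it (value of joint buffer above 0.003 m and value of joint catch below 0.0015 m), for 0.1 s.
At the end, for the whole second after the job is handed in: The carrier is locked near the seat (origin 18 mm before to 20 mm past it): buffer held in by over 3 mm, catch within 1.5 mm of fully out; the stick lies released and at rest inside the tray, either way round, flat on its foot (within 5 mm of the tray floor, tilt under 0.1 rad) (all of step 2 and x of carrier in the frame of guide between -0.018 and 0.02 m and x of stick in the frame of tray between -0.082 and 0.082 m and y of stick in the frame of tray between -0.035 and 0.035 m and y of stick_tip in the frame of tray between -0.045 and 0.045 m and z of stick in the frame of tray below 0.009 m and angle between stick's own z axis and vertical below 0.1 rad and linear speed of each of stick, carrier below 0.01 m/s); the robot touches nothing.
It fails at once if the stick pushes the carrier with more than 20 N (contact force between stick and carrier above 20 N).
It fails at once if the gripper or arm touches the carrier (contact force between any of the fingers, the arm and carrier above 0.3 N).
It fails at once if a bystander is moved by more than 20 mm (distance of any of spare_a, spare_b, jar_a, jar_b, lens, dish, driver from where it was at the start of the episode above 0.02 m).
It also fails if it takes over 58 s, if anything falls off the work surface, if the arm or the gripper's body presses on something with over 40 N, if the wrist force passes 120 N, or if a joint passes its speed limit or range.

## Working session

There is one attempt and no reset: what is moved stays moved. The work goes in short steps, Python scripts to look and compute and a tool call to move; the robot and the scene stay as the last step left them, time stands still between calls to the robot, and variables do not carry over. Pictures are saved under pics/ and viewed, and the job is handed in when it is done.

Besides the shell and the picture viewer there is one more tool, called after "Request:" as name(argument=value, ...), one argument or row to a line, values as JSON. jog_arm: Moves the arm, as the interface text tells. Its arguments: {"type":"object","properties":{"steps":{"type":"array"},"grip_force":{"type":"number"}},"required":["steps"]}

```bash
mkdir -p pics; cat > h.py <<'E'
import numpy as np, cv2
from workcell import manip
def snap(n,f):
    im,d=manip.camera(n); c=manip.calibration(n)
    cv2.imwrite(f'pics/{f}.png',im[:,:,::-1]); np.savez(f'pics/{f}.npz',im=im,d=d,m=c['mtx'],w=c['world_to_cam'])
def load(f):
    return np.load(f'pics/{f}.npz')
def pt(z,u,v,r=1):
    d=z['d'][v-r:v+r+1,u-r:u+r+1]; d=np.median(d[d>0]); p=np.linalg.inv(z['m'])@[u,v,1]*d
    return (np.linalg.inv(z['w'])@np.r_[p,1])[:3]
def ray(z,u,v,h):
    W=np.linalg.inv(z['w']); o=W[:3,3]; r=W[:3,:3]@np.linalg.inv(z['m'])@[u,v,1]
    return o+r*(h-o[2])/r[2]
def proj(z,p):
    q=z['w']@np.r_[p,1]; q=z['m']@q[:3]; return q[:2]/q[2]
E
python3 - <<'E'
from h import *
o=manip.get_obs(); print(o)
snap('scene','s0'); snap('top','t0')
E
```

```text
{'clock': 0.0, 'joint_pos': array([-1.23058036,  0.33286293, -0.06468369,  1.46094154,  0.02160262,
        1.34989665, -0.08848545]), 'joint_velocities': array([ 5.04170291e-04,  7.83314812e-04, -8.81587522e-04,  2.89971873e-03,
        6.73670506e-04,  7.41822774e-04,  9.77800276e-05]), 'tau': array([ 4.09346258e-04, -6.25444293e+01,  4.93446412e-02, -3.91611242e+01,
        1.62031059e-02,  9.70741734e-03, -4.95814299e-05]), 'position': array([0.22170718, 0.58398047, 0.24752136]), 'ee_rot': array([ 1.80404405e-01,  9.83592269e-01, -7.00607319e-04, -9.10615221e-05]), 'ft_force': array([-0.36398715,  0.14424503,  0.14602489]), 'torque': array([-0.01800206, -0.03734372,  0.04128486]), 'grip_width': 0.999936596513418}
```

View pics/s0.png

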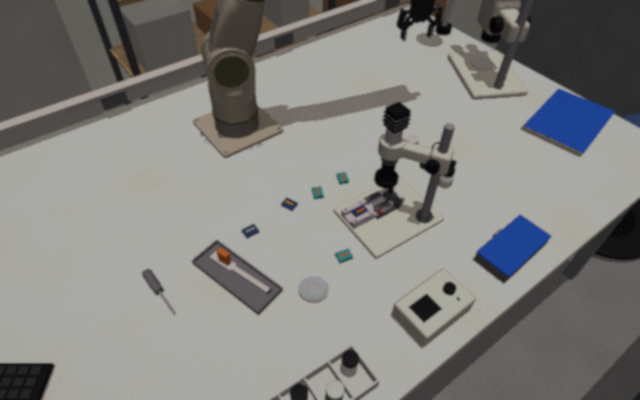

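View pics/t0.png

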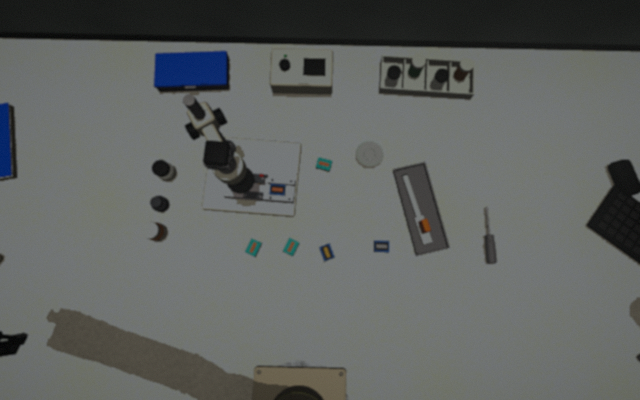

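```bash
python3 - <<'E'
from h import *
z=load('t0'); im=z['im'][:,:,::-1]
print(z['m'],z['w'])
a=cv2.resize(im[125:225,190:310],None,fx=6.5,fy=5.9,interpolation=cv2.INTER_CUBIC); cv2.imwrite('pics/c1.png',cv2.convertScaleAbs(a,alpha=1.6))
a=cv2.resize(im[155:265,380:460],None,fx=5,fy=5,interpolation=cv2.INTER_CUBIC); cv2.imwrite('pics/c2.png',cv2.convertScaleAbs(a,alpha=1.6))
E
```

```text
[[422.2761878    0.         327.04836185]
 [  0.         422.2761878  196.83992875]
 [  0.           0.           1.        ]] [[ 2.16471911e-02 -9.99765597e-01  3.86921094e-04 -7.10814006e-02]
 [-9.82853607e-01 -2.13518883e-02 -1.83147165e-01  5.39317951e-01]
 [ 1.83112496e-01  3.58433489e-03 -9.83085432e-01  1.04750131e+00]
 [ 0.00000000e+00  0.00000000e+00  0.00000000e+00  1.00000000e+00]]
```

View pics/c1.png

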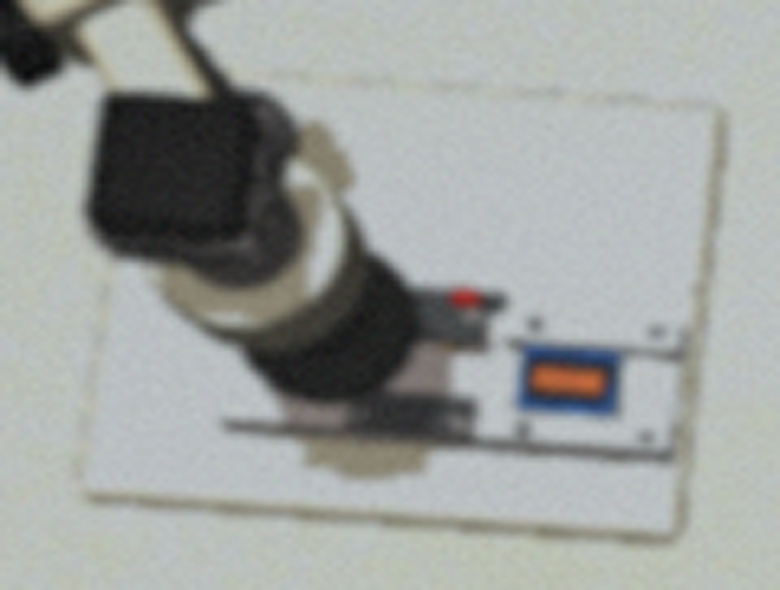

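View pics/c2.png

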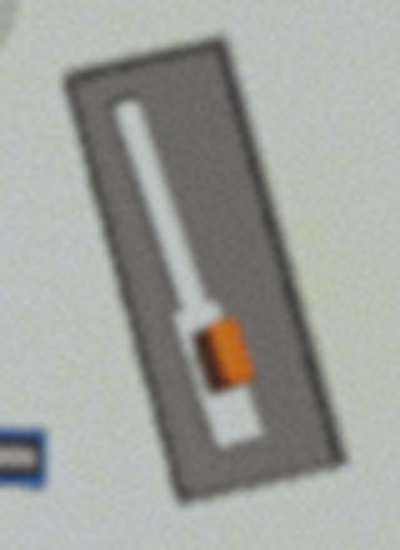

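```bash
python3 - <<'E'
from h import *
z=load('t0')
C=[(720,103),(678,535),(86,493)]
P=[ray(z,190+a/6.5-.4,125+b/5.9-.4,.014)[:2] for a,b in C]
G=np.array([(-.13,-.14),(-.13,.065),(.12,.065)])
P=np.array(P);print(P, np.linalg.norm(P[0]-P[1]),np.linalg.norm(P[1]-P[2]))
gc=G-G.mean(0);pc=P-P.mean(0)
th=np.arctan2((gc[:,0]*pc[:,1]-gc[:,1]*pc[:,0]).sum(),(gc*pc).sum())
R=np.array([[np.cos(th),-np.sin(th)],[np.sin(th),np.cos(th)]]);t=P.mean(0)-R@G.mean(0)
print('guide',t,np.degrees(th),P-(G@R.T+t))
print('carrier',R.T@(ray(z,190+568/6.5-.4,125+378/5.9-.4,.036)[:2]-t))
q=lambda a,b,h:ray(z,380+a/5-.4,155+b/5-.4,h)
T=np.array([q(68,75,.016),q(225,40,.016),q(345,463,.016),q(180,500,.016)])[:,:2]
print('tray',T,T.mean(0),[np.linalg.norm(T[i]-T[i-1]) for i in range(4)])
d=(T[0]+T[1]-T[2]-T[3]);print(np.degrees(np.arctan2(d[1],d[0])))
a,b=q(127,102,.012),q(240,440,.012);print('stick',a,b,np.linalg.norm(a-b),np.degrees(np.arctan2(*(a-b)[[1,0]])), b+(a-b)*45/195)
print('grip top',q(232,350,.056))
E
```

```text
[[0.69909103 0.01746405]
 [0.49555171 0.02791605]
 [0.50944825 0.2718302 ]] 0.20380749909828036 0.24430969051908996
guide [0.56705262 0.15251211] 87.11181738691411 [[-1.23345864e-03  1.84098074e-03]
 [-3.31696352e-05  1.96365741e-03]
 [ 1.26662828e-03 -3.80463815e-03]]
carrier [-0.0792901   0.00067208]
tray [[ 0.62608124 -0.23703635]
 [ 0.64756063 -0.32261221]
 [ 0.41966472 -0.38080118]
 [ 0.39853135 -0.29396258]] [ 0.52295948 -0.30860308] [np.float64(0.23456245855926516), np.float64(0.08823033640501565), np.float64(0.23520735812916266), np.float64(0.08937315697386208)]
14.184591536697674
stick [ 0.61270099 -0.26959871  0.012     ] [ 0.43083208 -0.32695338  0.012     ] 0.1906983408097565 17.503332027873636 [ 0.47280183 -0.31371769  0.012     ]
grip top [ 0.47300284 -0.31348628  0.056     ]
```

```bash
cat >> h.py <<'E'
from scipy.spatial.transform import Rotation as Ro
def go(*T):
    # targets: x,y,z,yaw of tool y axis (deg)
    o=manip.get_obs(); R=Ro.from_quat(o['ee_rot']).as_matrix()
    y=np.degrees(np.arctan2(R[1,1],R[0,1]))
    print('clk %.2f'%o['clock'],'pos',o['position'].round(4),'yaw %.2f'%y,'f',o['ft_force'].round(2),'g %.3f'%o['grip_width'],'tilt',R[:2,2].round(4))
    for t in T:
        s=R.T@(np.array(t[:3])-o['position']); w=-((t[3]-y+180)%360-180)
        print(t,'->',s.round(4),'twist %.4f'%np.radians(w))
E
python3 -c "
from h import *
go((.42,.1,.25,-5),(.42,.1,.25,69))"
```

```text
clk 0.10 pos [0.2217 0.584  0.2476] yaw 69.21 f [ 0.11 -0.34  0.32] g 0.995 tilt [-0.0004 -0.0012]
(0.42, 0.1, 0.25, -5) -> [-0.3572 -0.3822 -0.0019] twist 1.2953
(0.42, 0.1, 0.25, 69) -> [-0.3572 -0.3822 -0.0019] twist 0.0037
```

Request:
jog_arm(
  steps=[0.085,-0.034,-0.0365,0,0.13,0.085,-0.068,-0.073,0,0.26,0.085,-0.102,-0.1095,0,0.39,0.085,-0.136,-0.146,0,0.52,0.085,-0.17,-0.182,0,0.65,0.085,-0.204,-0.218,0,0.78,0.085,-0.238,-0.255,0,0.91,0.085,-0.272,-0.291,0,1.04,0.085,-0.306,-0.328,0,1.17,0.085,-0.34,-0.364,0,1.3],
)

```text
clock: 1.1
position: [0.4106, 0.1213, 0.2483]
ee_rot: [0.741, 0.672, 0.0, -0.0]
ft_force: [1.6, 1.0, 0.6]
grip_width: 0.997
```

```bash
python3 -c "
from h import *
go((.472,-.3135,.2,-72.5))
snap('wrist','w0'); print(manip.get_obs()['joint_pos'])"
```

```text
clk 1.10 pos [0.4106 0.1213 0.2483] yaw -5.57 f [1.62 1.01 0.6 ] g 0.997 tilt [0.     0.0005]
(0.472, -0.3135, 0.2, -72.5) -> [-0.4268  0.1033  0.048 ] twist 1.1682
[-0.77326473 -0.13572677  0.36743005  1.95998296  0.05191238  1.30824187
 -0.53654162]
```

View pics/w0.png

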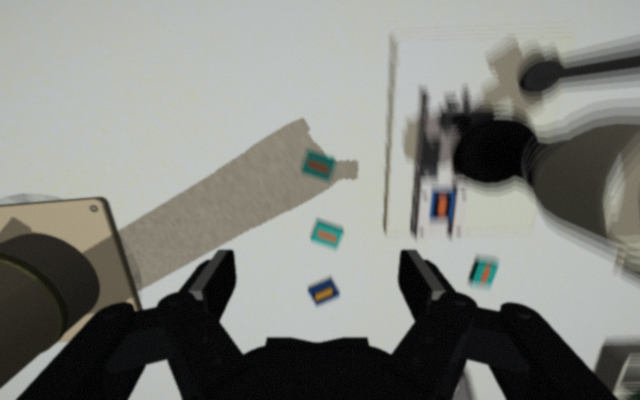

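Request:
jog_arm(
  steps=[0.085,-0.043,0.01,0,0.12,0.085,-0.086,0.021,0,0.24,0.085,-0.129,0.031,0,0.36,0.085,-0.172,0.041,0.01,0.48,0.085,-0.215,0.052,0.02,0.6,0.085,-0.258,0.062,0.03,0.72,0.085,-0.3,0.073,0.04,0.84,0.085,-0.343,0.083,0.05,0.96,0.085,-0.386,0.0935,0.06,1.08,0.085,-0.4268,0.1033,0.07,1.168],
)

```text
clock: 2.15
position: [0.4743, -0.3128, 0.1777]
ee_rot: [0.988, 0.153, 0.0, 0.0]
ft_force: [1.2, 1.5, 0.4]
grip_width: 0.995
```

Request:
jog_arm(
  steps=[0.06,0,0,0,0,0.06,0,0,0,0,0.06,0,0,0,0,0.06,0,0,0,0,0.06,0,0,0,0,0.06,0,0,0,0,0.06,0,0,0,0,0.06,0,0,0,0,0.06,0,0,0,0,0.06,0,0,0,0],
)

```text
clock: 3.15
position: [0.4741, -0.3111, 0.1782]
ee_rot: [0.988, 0.155, -0.0, -0.0]
ft_force: [0.9, -0.3, 0.2]
grip_width: 0.695
```

```bash
python3 -c "
from h import *
go((.472,-.3135,.044,-72.5))
snap('wrist','w1'); print(manip.get_obs()['joint_pos'])"
```

```text
clk 3.15 pos [ 0.4741 -0.3111  0.1782] yaw -72.19 f [ 0.88 -0.28  0.21] g 0.695 tilt [-0.      0.0001]
(0.472, -0.3135, 0.044, -72.5) -> [-0.0027  0.0016  0.1342] twist 0.0053
[-0.20902608  0.33253378  0.85917621  1.74619995 -0.26996013  1.18664042
 -0.53451409]
```

View pics/w1.png

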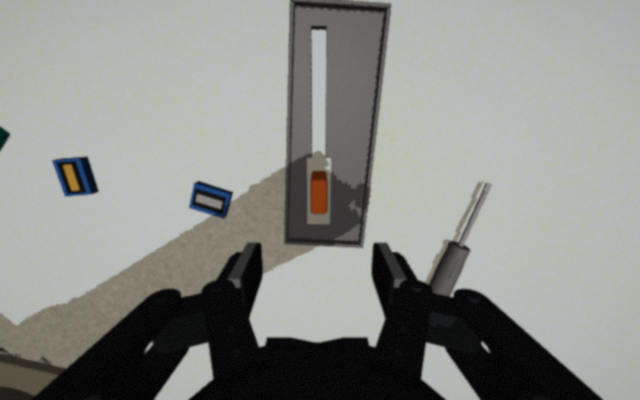

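```bash
python3 - <<'E'
from h import *
z=load('w1'); im=z['im'][:,:,::-1]
a=cv2.resize(im[0:250,270:400],None,fx=3,fy=2.4,interpolation=cv2.INTER_CUBIC); a=cv2.resize(im[0:250,270:400],None,fx=2.4,fy=2.4,interpolation=cv2.INTER_CUBIC);cv2.imwrite('pics/c3.png',cv2.convertScaleAbs(a,alpha=1.7))
E
```

```text
(no output)
```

View pics/c3.png

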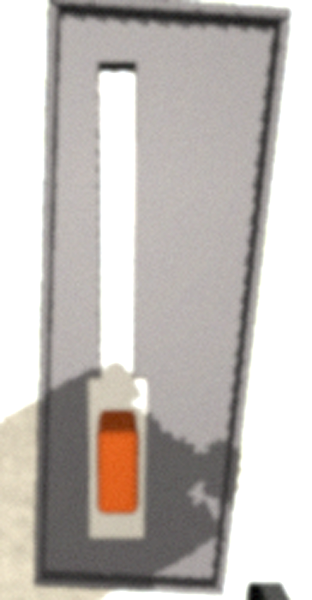

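```bash
python3 - <<'E'
from h import *
z=load('w1')
q=lambda a,b,h:ray(z,270+a/2.4-.3,b/2.4-.3,h)
a,b=q(117,70,.012),q(117,537,.012)
print('tip',a,'tail',b,np.linalg.norm(a-b),np.degrees(np.arctan2(*(a-b)[[1,0]])),'orig',b+(a-b)*45/195)
print('grip',q(118,470.5,.056), 'len',np.linalg.norm(q(118,428,.056)-q(118,513,.056)),np.linalg.norm(q(99,470,.056)-q(137,470,.056)))
T=np.array([q(50,2,.016),q(290,12,.016),q(220,588,.016),q(37,583,.016)])[:,:2]
print('tray',T,T.mean(0),[np.linalg.norm(T[i]-T[i-1]) for i in range(4)])
d=(T[0]+T[1]-T[2]-T[3]);print(np.degrees(np.arctan2(d[1],d[0])))
E
```

```text
tip [ 0.61564888 -0.26732545  0.012     ] tail [ 0.43383076 -0.32604797  0.012     ] 0.19106586410577558 17.89910679829989 orig [ 0.47578879 -0.31249662  0.012     ]
grip [ 0.4770722  -0.31222607  0.056     ] len 0.033921081011081676 0.014520738869347868
tray [[ 0.62804577 -0.23759202]
 [ 0.65189043 -0.32221782]
 [ 0.42563502 -0.37948141]
 [ 0.4018557  -0.29697943]] [ 0.52685673 -0.30906767] [np.float64(0.23385639450546203), np.float64(0.08792095507409413), np.float64(0.233389432504449), np.float64(0.08586054531579095)]
14.457337319973746
```

```bash
python3 -c "
from h import *
go((.4757,-.3122,.037,-72.2))"
```

```text
clk 3.20 pos [ 0.4741 -0.3111  0.1782] yaw -72.20 f [ 0.07 -0.07 -0.98] g 0.700 tilt [-0.      0.0001]
(0.4757, -0.3122, 0.037, -72.2) -> [0.0012 0.0015 0.1412] twist 0.0001
```

Request:
jog_arm(
  steps=[0.06,0.001,0.0015,0.03,0,0.06,0.001,0.0015,0.065,0,0.06,0.001,0.0015,0.1,0,0.06,0.001,0.0015,0.12,0,0.06,0.001,0.0015,0.135,0,0.06,0.001,0.0015,0.141,0,0.06,0.001,0.0015,0.141,0,0.03,0.001,0.0015,0.141,0,0.01,0.001,0.0015,0.141,0,0.01,0.001,0.0015,0.141,0],
  grip_force=100,
)

```text
clock: 4.2
position: [0.476, -0.3124, 0.038]
ee_rot: [0.988, 0.155, 0.001, 0.0]
ft_force: [-0.7, 1.2, 0.1]
grip_width: 0.194
```

Request:
jog_arm(
  steps=[0.01,0,0,0,0,0.01,0,0,0,0,0.01,0,0,0,0,0.01,0,0,0,0,0.01,0,0,0,0,0.01,0,0,-0.001,0,0.01,0,0,-0.003,0,0.01,0,0,-0.006,0,0.01,0,0,-0.01,0,0.01,0,0,-0.01,0],
)

```text
clock: 5.2
position: [0.4758, -0.3124, 0.0479]
ee_rot: [0.988, 0.155, 0.0, 0.0]
ft_force: [0.4, 0.1, -0.8]
grip_width: 0.172
```

```bash
python3 -c "
from h import *
go((.4757,-.3122,.037,-72.2))
snap('wrist','w2')"
```

```text
clk 5.20 pos [ 0.4758 -0.3124  0.0479] yaw -72.19 f [ 0.43  0.14 -0.78] g 0.172 tilt [ 0.0008 -0.0002]
(0.4757, -0.3122, 0.037, -72.2) -> [-0.0001 -0.0002  0.0109] twist 0.0001
```

View pics/w2.png

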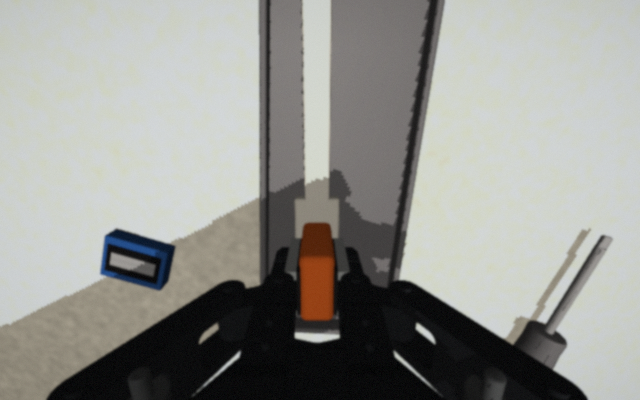

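```bash
python3 -c "
from h import *
go((.5516,-.152,.13,-2.9))"
```

```text
clk 5.25 pos [ 0.4757 -0.3123  0.0476] yaw -72.19 f [ 0.58  0.08 -1.41] g 0.173 tilt [ 0.0006 -0.0001]
(0.5516, -0.152, 0.13, -2.9) -> [ 0.1213 -0.1294 -0.0824] twist -1.2093
```

Request:
jog_arm(
  steps=[0.01,0,0,-0.02,0,0.01,0,0,-0.05,0,0.01,0.015,-0.015,-0.082,-0.1,0.01,0.03,-0.03,-0.082,-0.24,0.01,0.045,-0.048,-0.082,-0.38,0.01,0.06,-0.064,-0.082,-0.52,0.01,0.075,-0.08,-0.082,-0.66,0.01,0.09,-0.096,-0.082,-0.8,0.01,0.105,-0.112,-0.082,-0.94,0.01,0.121,-0.129,-0.082,-1.08],
)

```text
clock: 6.25
position: [0.5514, -0.1517, 0.1292]
ee_rot: [0.766, 0.643, -0.0, -0.0]
ft_force: [0.4, -0.4, -1.5]
grip_width: 0.177
```

```bash
python3 -c "
from h import *
go((.5516,-.152,.13,-2.9))"
```

```text
clk 6.25 pos [ 0.5514 -0.1517  0.1292] yaw -10.00 f [ 0.41 -0.42 -1.48] g 0.177 tilt [-0.0001  0.0001]
(0.5516, -0.152, 0.13, -2.9) -> [-0.0002  0.0002 -0.0008] twist -0.1239
```

Request:
jog_arm(
  steps=[0.01,0,0,0,-0.06,0.01,0,0,0,-0.12,0.01,0,0,0,-0.124,0.01,0,0,0,-0.124,0.01,0,0,0,-0.124,0.01,0,0,0,-0.124,0.01,0,0,0,-0.124,0.01,0,0,0,-0.124,0.01,0,0,0,-0.124,0.01,0,0,0,-0.124],
)

```text
clock: 7.25
position: [0.5513, -0.1524, 0.1293]
ee_rot: [0.727, 0.687, 0.0, -0.0]
ft_force: [-0.1, -0.5, -0.5]
grip_width: 0.176
```

```bash
python3 -c "
from h import *
go((.5516,-.152,.13,-2.9))
snap('wrist','w3')
z=load('w3'); im=z['im'][:,:,::-1]
a=cv2.resize(im[0:240,200:440],None,fx=2.4,fy=2.4,interpolation=cv2.INTER_CUBIC);cv2.imwrite('pics/c4.png',cv2.convertScaleAbs(a,alpha=1.3))
"
```

```text
clk 7.25 pos [ 0.5513 -0.1524  0.1293] yaw -3.21 f [-0.07 -0.47 -0.52] g 0.176 tilt [-0.      0.0001]
(0.5516, -0.152, 0.13, -2.9) -> [ 0.0004  0.0003 -0.0007] twist -0.0054
```

View pics/w3.png

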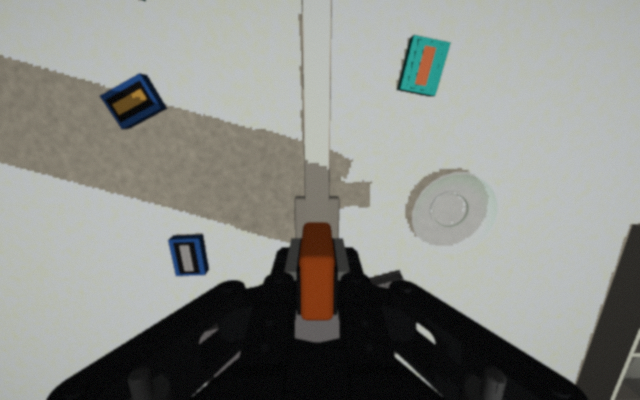

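View pics/c4.png

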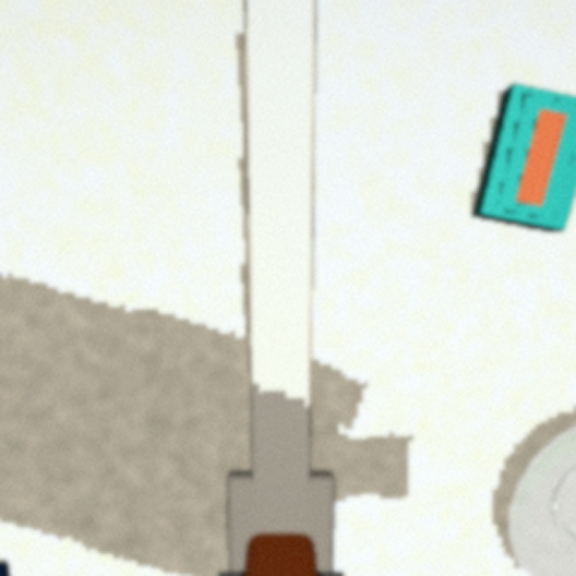

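```bash
python3 -c "
from h import *
g=np.array([.567,.1525]);th=np.radians(87.1);d=np.array([np.cos(th),np.sin(th)])
p=g-.205*d
go((p[0],p[1],.13,-2.9))
"
```

```text
clk 7.30 pos [ 0.5513 -0.1524  0.1293] yaw -3.21 f [-0.88  0.54 -1.51] g 0.175 tilt [0.0001 0.0001]
(np.float64(0.5566284472842737), np.float64(-0.05223746822275818), 0.13, -2.9) -> [ 0.1003 -0.0003 -0.0007] twist -0.0055
```

Request:
jog_arm(
  steps=[0.01,0.02,0,0,-0.005,0.01,0.04,0,0,-0.005,0.01,0.06,0,0,-0.005,0.01,0.08,0,0,-0.005,0.01,0.095,0,0,-0.005,0.01,0.1,0,0,-0.005,0.01,0.1,0,0,-0.005,0.01,0.1,0,0,-0.005,0.01,0.1,0,0,-0.005,0.01,0.1,0,0,-0.005],
)

```text
clock: 8.3
position: [0.5568, -0.0534, 0.1293]
ee_rot: [0.725, 0.688, -0.0, 0.0]
ft_force: [0.1, 0.2, -0.6]
grip_width: 0.172
```

```bash
python3 -c "
from h import *
go()
snap('wrist','w4');snap('top','t4');snap('scene','s4')
z=load('w4'); im=z['im'][:,:,::-1]
a=cv2.resize(im[0:240,200:440],None,fx=2.4,fy=2.4,interpolation=cv2.INTER_CUBIC);cv2.imwrite('pics/c5.png',cv2.convertScaleAbs(a,alpha=1.1))
im=load('t4')['im'][:,:,::-1]
a=cv2.resize(im[125:225,190:350],None,fx=5,fy=5,interpolation=cv2.INTER_CUBIC);cv2.imwrite('pics/c6.png',cv2.convertScaleAbs(a,alpha=1.5))
"
```

```text
clk 8.30 pos [ 0.5568 -0.0534  0.1293] yaw -2.99 f [ 0.07  0.24 -0.61] g 0.172 tilt [-0.     -0.0002]
```

View pics/c5.png

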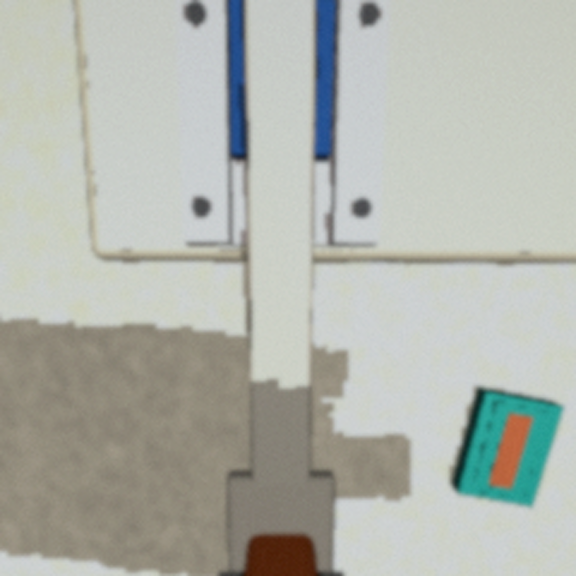

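View pics/c6.png

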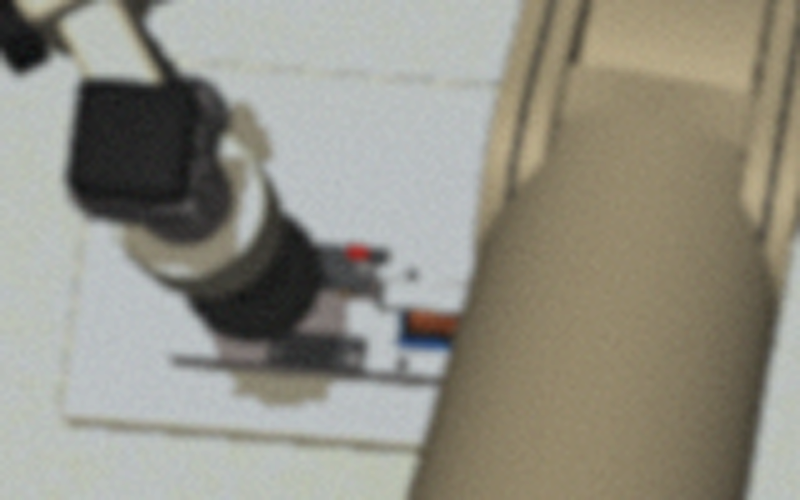

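```bash
python3 -c "
from h import *
z=load('w4'); im=z['im'][:,:,::-1]
a=cv2.resize(im[0:110,260:370],None,fx=7,fy=5.4,interpolation=cv2.INTER_CUBIC);cv2.imwrite('pics/c7.png',cv2.convertScaleAbs(a,alpha=1.0))
"
```

```text
(no output)
```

View pics/c7.png

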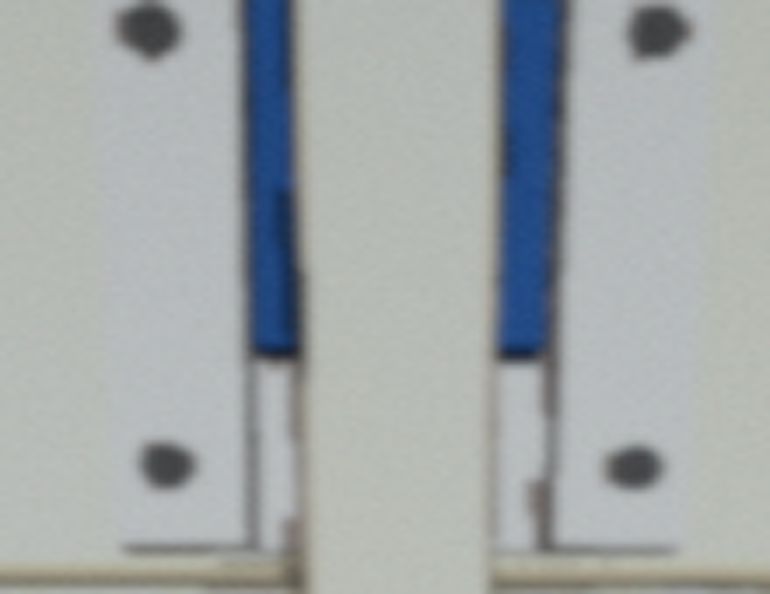

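```bash
python3 - <<'E'
from h import *
z=load('w4')
q=lambda a,b,h:ray(z,260+a/7-.43,b/5.4-.41,h)
an=lambda v:np.degrees(np.arctan2(v[1],v[0]))
L1,L2,R1,R2=[q(*p,.0375) for p in((247,540),(240,10),(552,540),(572,10))]
print('rails',an(L2-L1),an(R2-R1),'w',np.linalg.norm(L1-R1),np.linalg.norm(L2-R2),'mid',(L1+R1)/2,(L2+R2)/2,an(L2+R2-L1-R1))
s=[q(*p,.0375) for p in((149,30),(167,466),(659,32),(635,467))]
print('screws mid',(s[0]+s[2])/2,(s[1]+s[3])/2,an(s[0]+s[2]-s[1]-s[3]),np.linalg.norm(s[0]-s[2]),np.linalg.norm(s[1]-s[3]))
h=.1033
a1,a2,b1,b2=[q(*p,h) for p in((305,580),(293,10),(490,580),(502,10))]
print('stick',an(a2-a1),an(b2-b1),'w',np.linalg.norm(a1-b1),np.linalg.norm(a2-b2),(a1+b1)/2,(a2+b2)/2,an(a2+b2-a1-b1))
print('mouth',q(187,549,.0375),q(615,550,.0375),'carrier rear',q(272,350,.036),q(522,350,.036))
o=manip.get_obs();print(o['position'])
E
```

```text
rails 86.30055465343523 86.55700246407903 w 0.03167733746398645 0.03140287959753528 mid [0.56137768 0.031022   0.0375    ] [0.56519621 0.09220615 0.0375    ] 86.42876947343402
screws mid [0.5648958  0.08999899 0.0375    ] [0.56201378 0.04021057 0.0375    ] 86.6871070117096 0.04841131560906777 0.047954722233168705
stick 87.16354038523646 86.80863704990101 w 0.013486814017936125 0.01377345430693657 [0.56097314 0.02498777 0.1033    ] [0.56340622 0.07119908 0.1033    ] 86.9860939222155
mouth [0.5392402  0.03103353 0.0375    ] [0.58370311 0.0285801  0.0375    ] carrier rear [0.54974324 0.05519211 0.036     ] [0.5749656  0.05387085 0.036     ]
[ 0.55687728 -0.05295444  0.12929438]
```

```bash
python3 - <<'E'
from h import *
go((.5529,-.112,.129,-3.4),(.5529,-.112,.060,-3.4))
E
```

```text
clk 8.45 pos [ 0.5569 -0.053   0.1293] yaw -2.95 f [ 0.74  0.06 -0.45] g 0.170 tilt [0. 0.]
(0.5529, -0.112, 0.129, -3.4) -> [-0.0592 -0.0009  0.0003] twist 0.0078
(0.5529, -0.112, 0.06, -3.4) -> [-0.0592 -0.0009  0.0693] twist 0.0078
```

Request:
jog_arm(
  steps=[0.01,-0.02,0,0,0.008,0.01,-0.04,-0.0009,0,0.008,0.01,-0.056,-0.0009,0,0.008,0.01,-0.059,-0.0009,0,0.008,0.01,-0.059,-0.0009,0.01,0.008,0.01,-0.059,-0.0009,0.03,0.008,0.01,-0.059,-0.0009,0.045,0.008,0.01,-0.059,-0.0009,0.055,0.008,0.01,-0.059,-0.0009,0.055,0.008,0.01,-0.059,-0.0009,0.055,0.008],
)

```text
clock: 9.45
position: [0.5531, -0.1113, 0.0744]
ee_rot: [0.728, 0.686, -0.0, -0.0]
ft_force: [-0.1, 0.6, -0.4]
grip_width: 0.176
```

```bash
python3 - <<'E'
from h import *
go((.5529,-.112,.060,-3.4))
snap('wrist','w5');snap('scene','s5')
z=load('w5'); im=z['im'][:,:,::-1]
a=cv2.resize(im[0:200,230:410],None,fx=3,fy=3,interpolation=cv2.INTER_CUBIC);cv2.imwrite('pics/c8.png',a)
im=load('s5')['im'][:,:,::-1]
a=cv2.resize(im[150:270,280:440],None,fx=5,fy=5,interpolation=cv2.INTER_CUBIC);cv2.imwrite('pics/c9.png',cv2.convertScaleAbs(a,alpha=1.3))
E
```

```text
clk 9.45 pos [ 0.5531 -0.1113  0.0744] yaw -3.36 f [-0.07  0.56 -0.44] g 0.176 tilt [-0.0001  0.    ]
(0.5529, -0.112, 0.06, -3.4) -> [-0.0008 -0.0002  0.0144] twist 0.0006
```

View pics/c8.png

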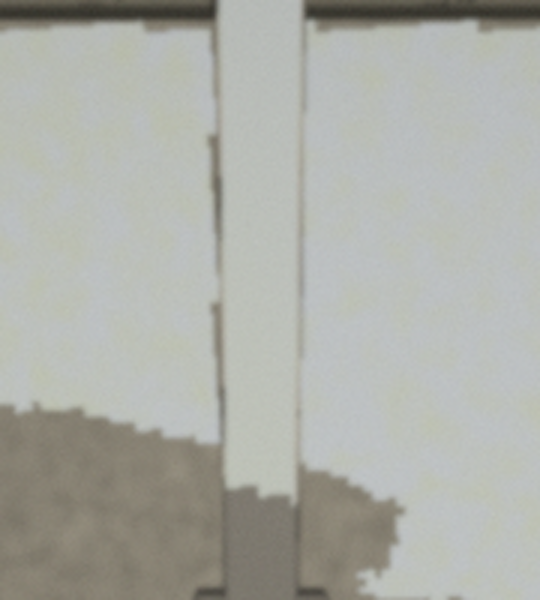

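View pics/c9.png

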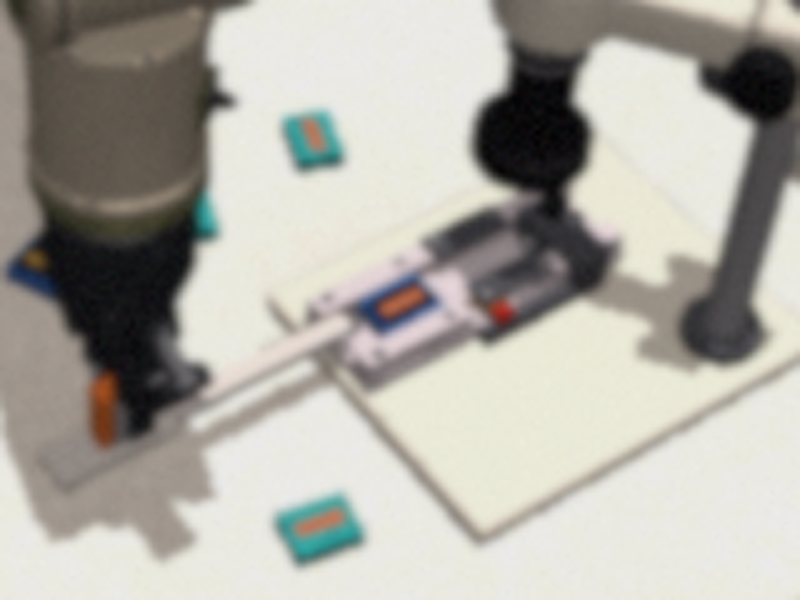

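Request:
jog_arm(
  steps=[0.01,0,0,0.004,0,0.01,0,0,0.008,0,0.01,0,0,0.011,0,0.01,0,0,0.013,0,0.01,0,0,0.014,0,0.01,0.001,0,0.014,0,0.01,0.003,0,0.014,0,0.01,0.006,0,0.014,0,0.01,0.008,0,0.014,0,0.01,0.01,0,0.014,0],
)

```text
clock: 10.55
position: [0.5536, -0.1011, 0.0603]
ee_rot: [0.728, 0.686, 0.0, -0.0]
ft_force: [-0.3, -0.1, -1.0]
grip_width: 0.175
```

```bash
python3 - <<'E'
from h import *
Y=-.1
go((.5625+(Y-.05)*.0594,Y,.060,-3.4))
snap('scene','s6')
im=load('s6')['im'][:,:,::-1]
a=cv2.resize(im[150:270,280:440],None,fx=5,fy=5,interpolation=cv2.INTER_CUBIC);cv2.imwrite('pics/c10.png',cv2.convertScaleAbs(a,alpha=1.3))
E
```

```text
clk 10.55 pos [ 0.5536 -0.1011  0.0603] yaw -3.36 f [-0.26 -0.15 -1.04] g 0.175 tilt [0.0001 0.0002]
(0.55359, -0.1, 0.06, -3.4) -> [ 0.0011 -0.0001  0.0003] twist 0.0006
```

View pics/c10.png

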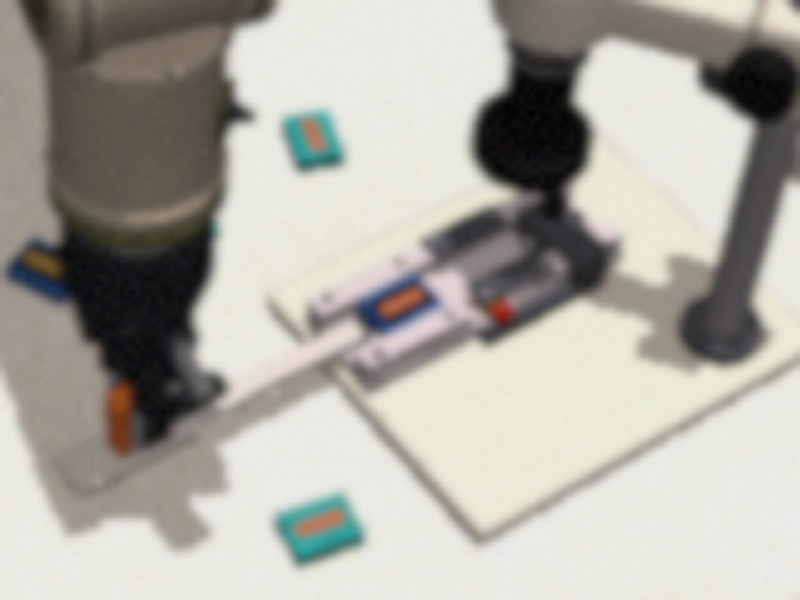

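Request:
jog_arm(
  steps=[0.01,0.002,0,0,0,0.01,0.004,0,0,0,0.01,0.006,0,0,0,0.01,0.008,0,0,0,0.01,0.01,0,0,0,0.01,0.012,0,0,0,0.01,0.014,0,0,0,0.01,0.016,0,0,0,0.01,0.018,0,0,0,0.01,0.02,0,0,0],
)

```text
clock: 11.6
position: [0.5548, -0.0813, 0.0603]
ee_rot: [0.728, 0.686, 0.0, -0.0]
ft_force: [0.4, -0.3, -0.5]
grip_width: 0.174
```

```bash
python3 - <<'E'
from h import *
Y=-.06
go((.5625+(Y-.05)*.0594,Y,.060,-3.4))
E
```

```text
clk 11.60 pos [ 0.5548 -0.0813  0.0603] yaw -3.38 f [ 0.35 -0.28 -0.53] g 0.174 tilt [0.0001 0.0001]
(0.555966, -0.06, 0.06, -3.4) -> [ 0.0214 -0.0001  0.0003] twist 0.0003
```

Request:
jog_arm(
  steps=[0.01,0.0015,0,0,0,0.01,0.003,0,0,0,0.01,0.0045,0,0,0,0.01,0.006,0,0,0,0.01,0.0075,0,0,0,0.01,0.009,0,0,0,0.01,0.0105,0,0,0,0.01,0.012,0,0,0,0.01,0.0135,0,0,0,0.01,0.015,0,0,0],
)

```text
clock: 12.6
position: [0.5555, -0.067, 0.0603]
ee_rot: [0.728, 0.686, -0.0, 0.0]
ft_force: [-1.3, -4.8, 0.1]
grip_width: 0.17
```

Request:
jog_arm(
  steps=[0.01,0.0015,0,0,0,0.01,0.003,0,0,0,0.01,0.0045,0,0,0,0.01,0.006,0,0,0,0.01,0.0075,0,0,0,0.01,0.009,0,0,0,0.01,0.0105,0,0,0,0.01,0.012,0,0,0,0.01,0.0135,0,0,0,0.01,0.015,0,0,0],
)

```text
clock: 13.6
position: [0.5564, -0.0514, 0.0602]
ee_rot: [0.728, 0.686, -0.0, -0.0]
ft_force: [-1.7, -2.6, 0.4]
grip_width: 0.177
```

```bash
python3 - <<'E'
from h import *
Y=-.04
go((.5625+(Y-.05)*.0594,Y,.060,-3.4))
snap('scene','s7')
im=load('s7')['im'][:,:,::-1]
a=cv2.resize(im[150:270,280:440],None,fx=5,fy=5,interpolation=cv2.INTER_CUBIC);cv2.imwrite('pics/c11.png',cv2.convertScaleAbs(a,alpha=1.3))
E
```

```text
clk 13.60 pos [ 0.5564 -0.0514  0.0602] yaw -3.38 f [-1.67 -2.59  0.43] g 0.177 tilt [-0.0002  0.0001]
(0.557154, -0.04, 0.06, -3.4) -> [0.0114 0.0001 0.0002] twist 0.0004
```

View pics/c11.png

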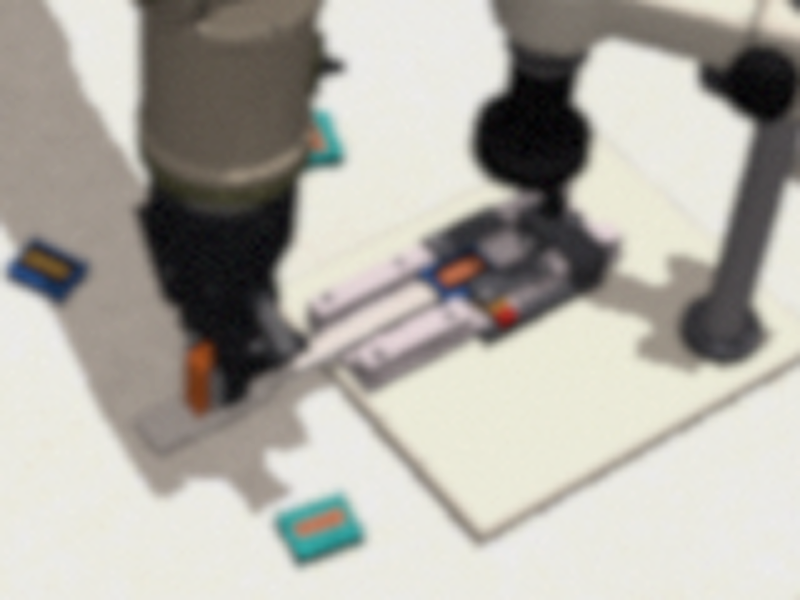

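Request:
jog_arm(
  steps=[0.01,0.001,0,0,0,0.01,0.002,0,0,0,0.01,0.003,0,0,0,0.01,0.004,0,0,0,0.01,0.005,0,0,0,0.01,0.006,0,0,0,0.01,0.007,0,0,0,0.01,0.008,0,0,0,0.01,0.009,0,0,0,0.01,0.01,0,0,0],
)

```text
clock: 14.65
position: [0.5571, -0.0414, 0.0603]
ee_rot: [0.728, 0.686, 0.0, -0.0]
ft_force: [-1.7, -3.2, -0.1]
grip_width: 0.174
```

Request:
jog_arm(
  steps=[0.01,0.001,0,0,0,0.01,0.002,0,0,0,0.01,0.003,0,0,0,0.01,0.004,0,0,0,0.01,0.005,0,0,0,0.01,0.006,0,0,0,0.01,0.006,0,0,0,0.01,0.006,0,0,0,0.01,0.006,0,0,0,0.01,0.006,0,0,0],
)

```text
clock: 15.65
position: [0.5576, -0.0353, 0.0603]
ee_rot: [0.728, 0.686, 0.0, -0.0]
ft_force: [-0.1, -0.4, -1.2]
grip_width: 0.17
```

```bash
python3 - <<'E'
from h import *
Y=-.03
go((.5625+(Y-.05)*.0594,Y,.060,-3.4))
E
```

```text
clk 15.65 pos [ 0.5576 -0.0353  0.0603] yaw -3.37 f [-0.08 -0.44 -1.18] g 0.170 tilt [0.0002 0.0004]
(0.557748, -0.03, 0.06, -3.4) -> [ 0.0053 -0.0002  0.0003] twist 0.0005
```

Request:
jog_arm(
  steps=[0.01,0.0005,0,0,0,0.01,0.001,0,0,0,0.01,0.0015,0,0,0,0.01,0.002,0,0,0,0.01,0.0025,0,0,0,0.01,0.003,0,0,0,0.01,0.0035,0,0,0,0.01,0.004,0,0,0,0.01,0.0045,0,0,0,0.01,0.005,0,0,0],
)

```text
clock: 16.65
position: [0.5578, -0.0306, 0.0603]
ee_rot: [0.728, 0.686, 0.0, 0.0]
ft_force: [0.8, -3.9, 0.3]
grip_width: 0.176
```

Request:
jog_arm(
  steps=[0.01,0.0005,0,0,0,0.01,0.001,0,0,0,0.01,0.0015,0,0,0,0.01,0.002,0,0,0,0.01,0.0025,0,0,0,0.01,0.003,0,0,0,0.01,0.0035,0,0,0,0.01,0.004,0,0,0,0.01,0.0045,0,0,0,0.01,0.005,0,0,0],
)

```text
clock: 17.65
position: [0.558, -0.0261, 0.0603]
ee_rot: [0.728, 0.686, -0.0, 0.0]
ft_force: [-0.4, -5.8, 0.5]
grip_width: 0.177
```

Request:
jog_arm(
  steps=[0.01,0.0003,0,0,0,0.01,0.0006,0,0,0,0.01,0.0009,0,0,0,0.01,0.0012,0,0,0,0.01,0.0015,0,0,0,0.01,0.0018,0,0,0,0.01,0.0021,0,0,0,0.01,0.0024,0,0,0,0.01,0.0027,0,0,0,0.01,0.003,0,0,0],
)

```text
clock: 18.65
position: [0.5581, -0.0238, 0.0604]
ee_rot: [0.728, 0.686, -0.0, 0.0]
ft_force: [-0.7, -5.8, 0.4]
grip_width: 0.172
```

```bash
python3 - <<'E'
from h import *
for i in range(1):
  snap('scene','s8')
go()
im=load('s8')['im'][:,:,::-1]
a=cv2.resize(im[175:240,340:440],None,fx=8,fy=8,interpolation=cv2.INTER_CUBIC);cv2.imwrite('pics/c12.png',cv2.convertScaleAbs(a,alpha=1.3))
E
```

```text
clk 18.70 pos [ 0.5581 -0.0236  0.0603] yaw -3.43 f [-1.22 -6.46  0.16] g 0.180 tilt [-0.0002 -0.0009]
```

View pics/c12.png

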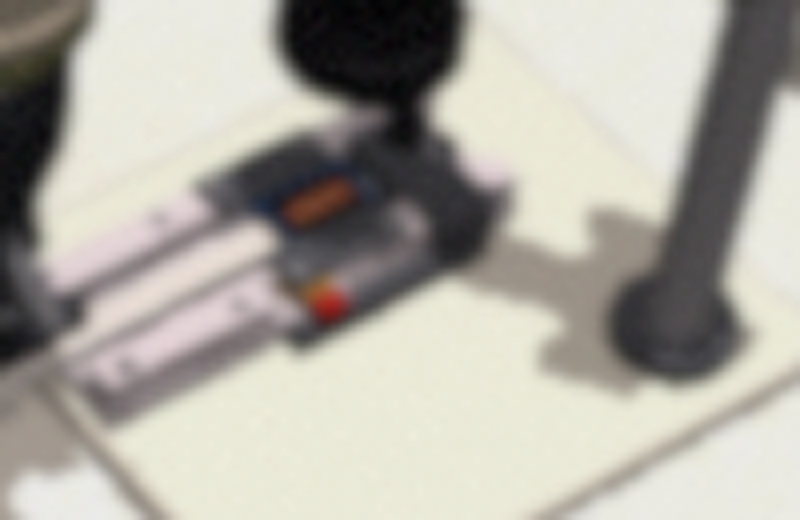

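Request:
jog_arm(
  steps=[0.01,0.0003,0,0,0,0.01,0.0006,0,0,0,0.01,0.0009,0,0,0,0.01,0.0012,0,0,0,0.01,0.0015,0,0,0,0.01,0.0018,0,0,0,0.01,0.0021,0,0,0,0.01,0.0024,0,0,0,0.01,0.0027,0,0,0,0.01,0.003,0,0,0],
)

```text
clock: 19.7
position: [0.5584, -0.0206, 0.0604]
ee_rot: [0.728, 0.686, -0.0, 0.0]
ft_force: [-0.0, -6.9, 0.8]
grip_width: 0.172
```

Request:
jog_arm(
  steps=[0.01,0.0003,0,0,0,0.01,0.0006,0,0,0,0.01,0.0009,0,0,0,0.01,0.0012,0,0,0,0.01,0.0015,0,0,0,0.01,0.0018,0,0,0,0.01,0.0021,0,0,0,0.01,0.0024,0,0,0,0.01,0.0027,0,0,0,0.01,0.003,0,0,0],
)

```text
clock: 20.7
position: [0.5584, -0.02, 0.0605]
ee_rot: [0.729, 0.685, -0.001, 0.001]
ft_force: [-1.1, -14.9, 3.0]
grip_width: 0.171
```

```bash
python3 - <<'E'
from h import *
snap('scene','s9')
go()
im=load('s9')['im'][:,:,::-1]
a=cv2.resize(im[175:240,340:440],None,fx=8,fy=8,interpolation=cv2.INTER_CUBIC);cv2.imwrite('pics/c13.png',cv2.convertScaleAbs(a,alpha=1.3))
E
```

```text
clk 20.75 pos [ 0.5584 -0.02    0.0606] yaw -3.53 f [ -1.13 -13.96   2.03] g 0.174 tilt [ 0.     -0.0033]
```

View pics/c13.png

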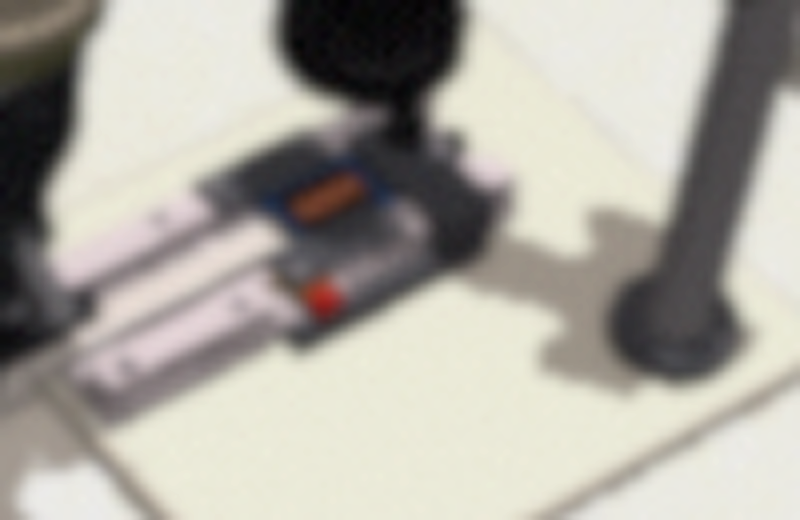

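Request:
jog_arm(
  steps=[0.01,-0.0005,0,0,0,0.01,-0.001,0,0,0,0.01,-0.0015,0,0,0,0.01,-0.002,0,0,0,0.01,-0.003,0,0,0,0.01,-0.005,0,0,0,0.01,-0.008,0,0,0,0.01,-0.012,0,0,0,0.01,-0.016,0,0,0,0.01,-0.02,0,0,0],
)

```text
clock: 21.75
position: [0.5574, -0.0365, 0.0603]
ee_rot: [0.728, 0.686, 0.0, -0.0]
ft_force: [-0.2, 0.4, -1.2]
grip_width: 0.173
```

```bash
python3 - <<'E'
from h import *
snap('scene','s10')
go()
im=load('s10')['im'][:,:,::-1]
a=cv2.resize(im[175:240,340:440],None,fx=8,fy=8,interpolation=cv2.INTER_CUBIC);cv2.imwrite('pics/c14.png',cv2.convertScaleAbs(a,alpha=1.3))
E
```

```text
clk 21.80 pos [ 0.5573 -0.0375  0.0603] yaw -3.42 f [-0.34 -0.92 -1.46] g 0.175 tilt [ 0.     -0.0001]
```

View pics/c14.png

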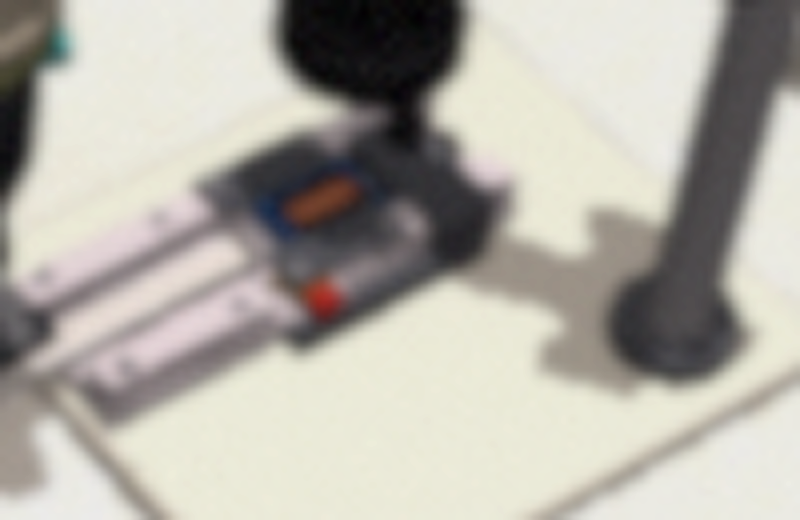

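Request:
jog_arm(
  steps=[0.01,-0.01,0,0,0,0.01,-0.025,0,0,0,0.01,-0.045,0,0,0,0.01,-0.065,0,0,0,0.01,-0.08,0,0,0,0.01,-0.085,0,-0.005,0,0.01,-0.085,0,-0.025,0,0.01,-0.085,0,-0.05,0,0.01,-0.085,0,-0.07,0,0.01,-0.085,0,-0.07,0],
)

```text
clock: 22.8
position: [0.5541, -0.1214, 0.1333]
ee_rot: [0.728, 0.686, 0.002, 0.002]
ft_force: [0.9, 0.1, -1.2]
grip_width: 0.171
```

```bash
python3 - <<'E'
from h import *
snap('scene','s11'); snap('top','t11')
go()
im=load('s11')['im'][:,:,::-1]
a=cv2.resize(im[175:240,340:440],None,fx=8,fy=8,interpolation=cv2.INTER_CUBIC);cv2.imwrite('pics/c15.png',cv2.convertScaleAbs(a,alpha=1.5))
im=load('t11')['im'][:,:,::-1]
a=cv2.resize(im[160:210,220:300],None,fx=10,fy=10,interpolation=cv2.INTER_CUBIC);cv2.imwrite('pics/c16.png',cv2.convertScaleAbs(a,alpha=1.5))
for s in('s6','s7','s8','s9','s10','s11'):
  h=load(s)['im'][200:216,370:392].astype(float); m=(h[:,:,0]>120)&(h[:,:,1]<90)&(h[:,:,2]<90)
  w=np.clip(h[:,:,0]-h[:,:,1]-30,0,None)*(h[:,:,1]-h[:,:,2]<25); v,u=np.mgrid[200:216,370:392]
  print(s,(w*u).sum()/w.sum(),(w*v).sum()/w.sum(),w.sum())
E
```

```text
clk 22.90 pos [ 0.5526 -0.121   0.1304] yaw -3.34 f [-0.13  0.58 -1.73] g 0.173 tilt [0.0007 0.0005]
s6 379.9770992366412 211.78625954198472 524.0
s7 376.88363636363636 208.84727272727272 825.0
s8 380.48269230769233 211.74423076923077 520.0
s9 379.93454545454546 211.24727272727273 550.0
s10 379.8781362007168 211.03763440860214 558.0
s11 379.89203539823006 211.03185840707965 565.0
```

View pics/c15.png

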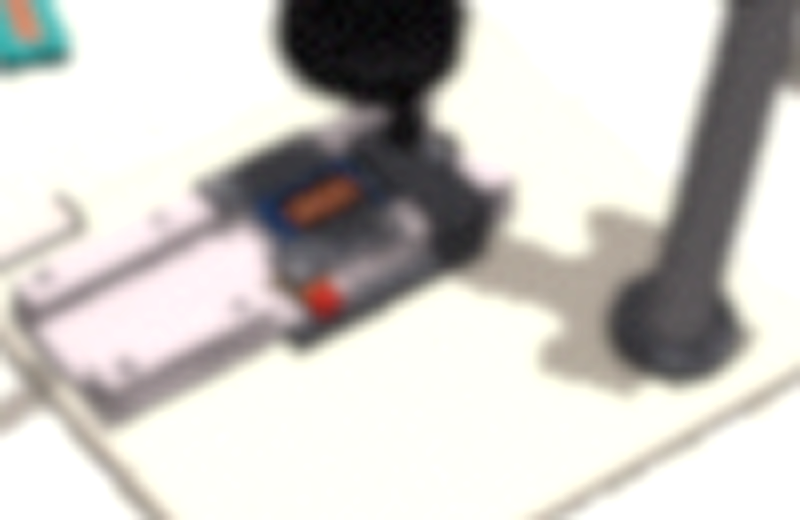

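View pics/c16.png

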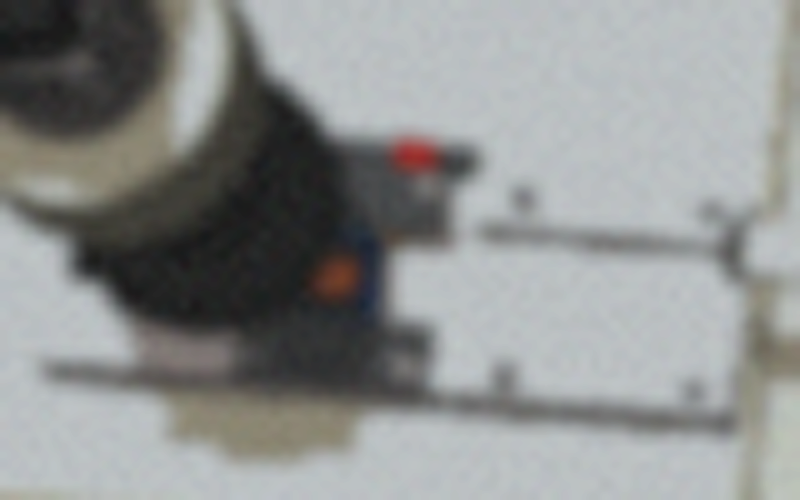

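```bash
python3 - <<'E'
from h import *
r=[]
for s in('t0','t4','t11'):
  im=load(s)['im'][:,:,::-1]; r.append(cv2.resize(im[168:192,240:275],None,fx=22,fy=8*1.0,interpolation=cv2.INTER_CUBIC))
cv2.imwrite('pics/c17.png',cv2.convertScaleAbs(np.vstack(r),alpha=1.4))
r=[]
for s in('s0','s6','s8','s9','s11'):
  im=load(s)['im'][:,:,::-1]; r.append(cv2.resize(im[203:221,368:396],None,fx=9,fy=9,interpolation=cv2.INTER_CUBIC))
r.append(r[0]*0)
cv2.imwrite('pics/c18.png',cv2.convertScaleAbs(np.vstack([np.hstack(r[:3]),np.hstack(r[3:])]),alpha=1.4))
E
```

```text
(no output)
```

View pics/c17.png

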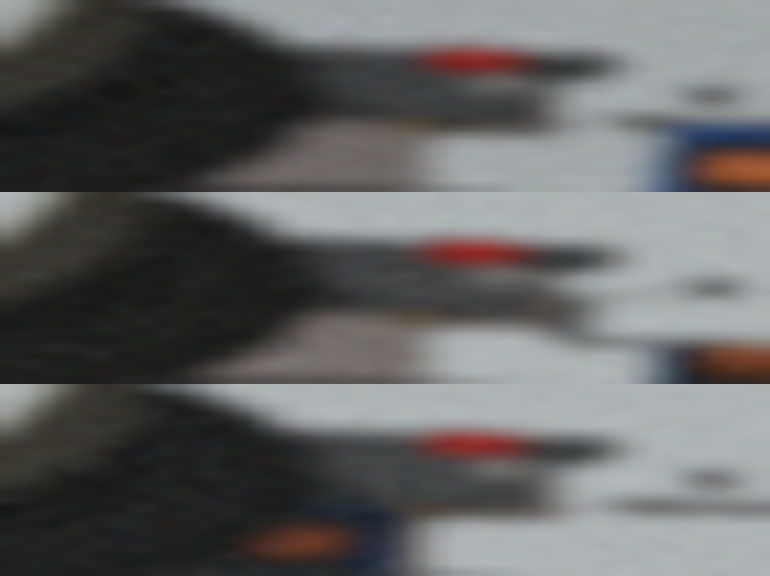

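View pics/c18.png

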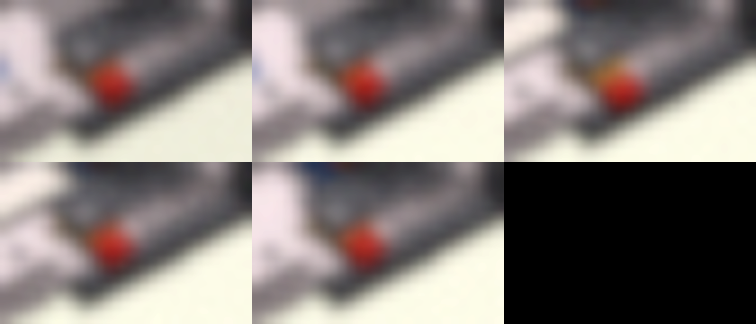

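```bash
python3 - <<'E'
from h import *
go((.4758,-.3124,.13,-72.2),(.4758,-.3124,.06,-72.2))
E
```

```text
clk 22.90 pos [ 0.5526 -0.121   0.1304] yaw -3.34 f [-0.13  0.58 -1.73] g 0.173 tilt [0.0007 0.0005]
(0.4758, -0.3124, 0.13, -72.2) -> [-0.1956 -0.0655  0.0002] twist 1.2018
(0.4758, -0.3124, 0.06, -72.2) -> [-0.1956 -0.0655  0.0702] twist 1.2018
```

Request:
jog_arm(
  steps=[0.01,-0.02,-0.005,0,0.08,0.01,-0.04,-0.012,0,0.2,0.01,-0.06,-0.018,0,0.33,0.01,-0.08,-0.025,0,0.46,0.01,-0.1,-0.032,0,0.59,0.01,-0.12,-0.039,0,0.72,0.01,-0.14,-0.046,0,0.85,0.01,-0.16,-0.053,0,0.98,0.01,-0.18,-0.06,0,1.1,0.01,-0.1956,-0.0655,0,1.2],
)

```text
clock: 23.9
position: [0.4743, -0.3135, 0.1291]
ee_rot: [0.988, 0.153, -0.001, -0.0]
ft_force: [-0.0, 0.1, -1.1]
grip_width: 0.171
```

Request:
jog_arm(
  steps=[0.01,0,0,0,0,0.01,0,0,0,0,0.01,0,0,0,0,0.01,0,0,0.02,0,0.01,0,0,0.04,0,0.01,0,0,0.055,0,0.01,0,0,0.06,0,0.01,0,0,0.06,0,0.01,0,0,0.06,0,0.01,0,0,0.06,0],
)

```text
clock: 24.9
position: [0.476, -0.3131, 0.0711]
ee_rot: [0.988, 0.155, 0.001, 0.0]
ft_force: [0.0, -0.1, -0.7]
grip_width: 0.172
```

```bash
python3 - <<'E'
from h import *
go((.4758,-.3124,.0385,-72.2))
snap('wrist','w12');snap('scene','s12')
im=load('s12')['im'][:,:,::-1]
a=cv2.resize(im[220:330,170:310],None,fx=5,fy=5,interpolation=cv2.INTER_CUBIC);cv2.imwrite('pics/c19.png',cv2.convertScaleAbs(a,alpha=1.3))
E
```

```text
clk 24.90 pos [ 0.476  -0.3131  0.0711] yaw -72.12 f [ 0.01 -0.08 -0.72] g 0.172 tilt [ 0.0013 -0.0004]
(0.4758, -0.3124, 0.0385, -72.2) -> [-0.     -0.0007  0.0326] twist 0.0013
```

View pics/w12.png

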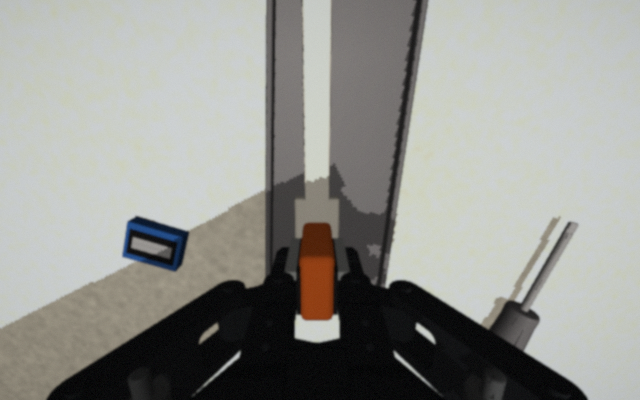

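View pics/c19.png

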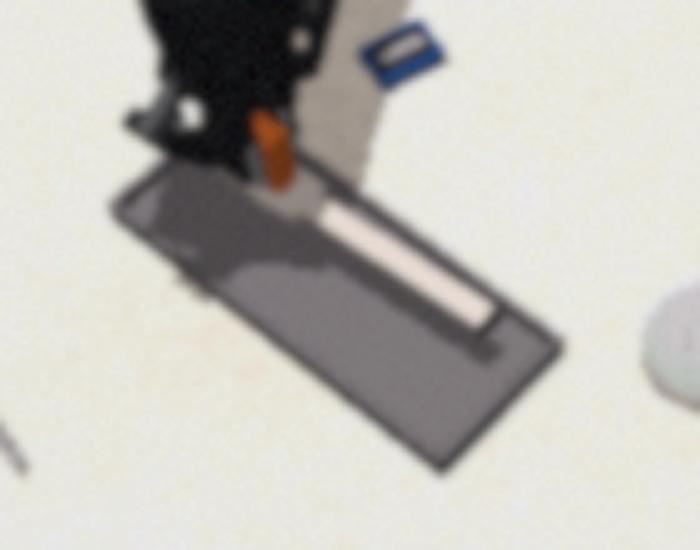

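Request:
jog_arm(
  steps=[0.01,0,0.004,0.01,0,0.01,0,0.004,0.02,0,0.01,0,0.004,0.027,0,0.01,0,0.004,0.03,0,0.01,0,0.004,0.032,0,0.01,0,0.004,0.0325,0,0.01,0,0.004,0.033,0,0.01,0,0.004,0.0332,0,0.01,0,0.004,0.0332,0,0.01,0,0.004,0.0332,0],
)

```text
clock: 26.0
position: [0.4765, -0.3167, 0.0382]
ee_rot: [0.988, 0.155, 0.0, -0.001]
ft_force: [-7.1, 4.1, 15.1]
grip_width: 0.173
```

Request:
jog_arm(
  steps=[0.02,0,0,0,0,0.03,0,0,0,0,0.04,0,0,0,0,0.05,0,0,0,0,0.05,0,0,0,0,0.05,0,0,0,0,0.05,0,0,0,0,0.05,0,0,0,0,0.05,0,0,-0.01,0,0.05,0,0,-0.03,0],
)

```text
clock: 27.0
position: [0.4759, -0.3162, 0.0668]
ee_rot: [0.988, 0.155, -0.001, -0.001]
ft_force: [0.4, 0.6, 0.9]
grip_width: 0.586
```

Request:
jog_arm(
  steps=[0.05,0,0,-0.04,0,0.05,0,0,-0.08,0,0.05,0,0,-0.12,0,0.05,0,0,-0.16,0,0.05,0,0,-0.18,0,0.05,0,0,-0.18,0,0.05,0,0,-0.18,0,0.05,0,0,-0.18,0,0.05,0,0,-0.18,0,0.05,0,0,-0.18,0],
)

```text
clock: 28.0
position: [0.4764, -0.3165, 0.2463]
ee_rot: [0.988, 0.155, -0.001, -0.0]
ft_force: [0.9, 0.3, 1.2]
grip_width: 0.582
```

```bash
python3 - <<'E'
from h import *
go()
snap('wrist','w13');snap('scene','s13');snap('top','t13')
E
```

```text
clk 28.00 pos [ 0.4764 -0.3165  0.2463] yaw -72.15 f [0.93 0.34 1.16] g 0.582 tilt [-0.0014  0.0004]
```

View pics/w13.png

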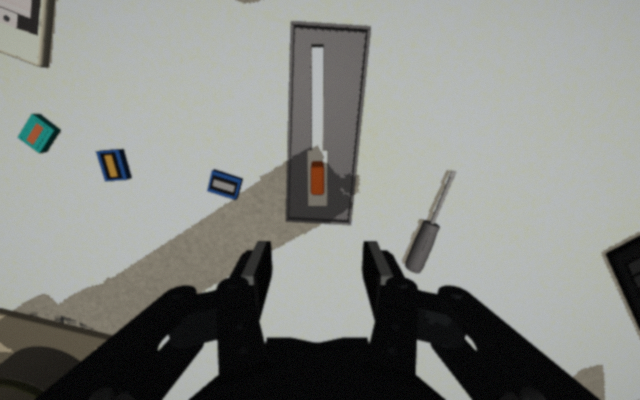

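View pics/s13.png

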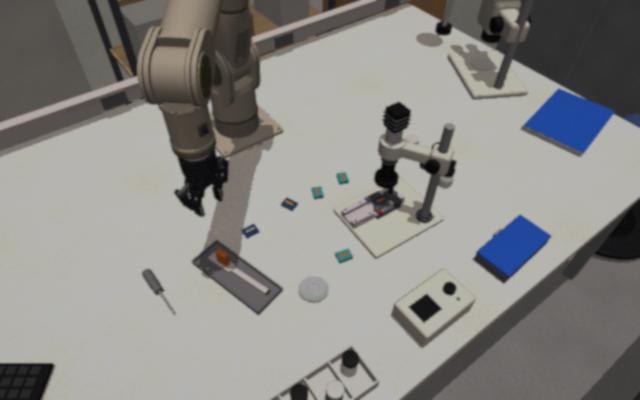

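View pics/t13.png

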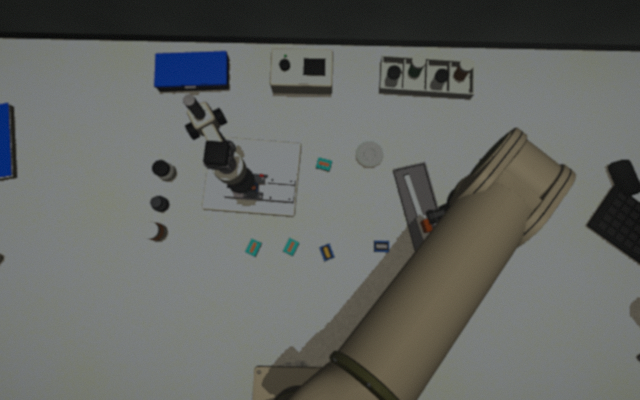

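```bash
python3 - <<'E'
from h import *
z=load('w13')
for p in((317,60),(317,100),(317,140),(317,201)): print(p,pt(z,*p).round(4))
print(ray(z,317,45,.012), ray(z,317,205.5,.012))
im=[cv2.resize(load(s)['im'][203:221,368:396].astype(float),None,fx=1,fy=1) for s in('s11','s13','s8')]
print(abs(im[0]-im[1]).mean(),abs(im[0]-im[2]).mean())
manip.hand_in()
E
```

```text
(317, 60) [ 0.6029 -0.276   0.0124]
(317, 100) [ 0.5614 -0.2894  0.012 ]
(317, 140) [ 0.5162 -0.3039  0.0115]
(317, 201) [ 0.4398 -0.3286  0.0122]
[ 0.61780357 -0.27120006  0.012     ] [ 0.43363657 -0.33054964  0.012     ]
0.996031746031746 3.626984126984127
the job is handed in; nothing more can be done
```

The carrier is locked in the guide, the stick is back in its tray, and I handed the job in at about 28 s of the 58 s allowed.

- **Feed:** I gripped the stick, lowered its tip into the channel and fed the carrier in small steps. The force readings at the end of each move rose to about 7 N along the feed. On the last 3 mm the arm then met something rigid and the reading reached about 15 N. The force was only read between moves, so a brief higher peak is possible. I stopped there and drew the stick out.
- **Lock:** In the scene picture the catch's red cap sits pushed back while feeding. After the rigid contact it is back where it was at the start, and it stayed there after I backed off. The carrier came back about 2 mm when released, which fits a lock with the buffer in by about 4 mm. From the arm's position, the carrier's origin is about 5 to 7 mm before the seat. The buffer value itself could not be read.
- **Stick:** I released it about 4 mm closer to the tray's centre line than where it started. Depth readings along the bar's top were 11.5 to 12.4 mm, against 12 mm expected for lying flat. When lowering I pressed it about 15 N onto the tray floor before opening the gripper.
- **Bystanders:** I only compared them by eye in the final pictures, where they look unmoved. The gripper ended clear, about 0.25 m above the bench.

No check failed or disagreed with another.

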